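# Refit the applicator roller of the egg coater

### The job

Put the smooth blue roller back into the egg coater, black-collared drive end towards the white housing: lower it into both V-blocks with its journal still clear of the drive hub, without dropping or forcing it, and let go so that it settles and centres itself. Then slide it gently along the Vs until it is fully home in the hub, collar against the V-block. Finally swing the red-knobbed clamp over and press it firmly, not hard, down onto the other journal; leave the grooved roller in the rack.

Things in the scene. Friction and masses are not known exactly. Their poses are not given: they have to be found in the camera images.
- roller: Smooth blue roller, 0.35-0.65 kg, lying in the rack. Origin: barrel centre, on the axis; y axis along the roller, away from the drive end. Barrel 46 mm dia, y -70 to +70 mm. Drive end: black collar 28 mm dia, y -70 to -82, then a plain steel journal 16 mm dia to y -116. Idle end: journal 16 mm dia, y +70 to +126. Grip the barrel across its middle from above.
- grooved_roller: White roller with grey grooves, otherwise the same size, origin and axes as the blue one, lying beside it in the rack (axes 136 mm apart). Not wanted: leave it there.
- rack: Fixed drying rack: two white notched rails on steel bars. It holds the two rollers along its y axis, at x -68 and +68 mm, axes 62 mm above the table. Origin on the table under its centre.
- coater: Egg coater, a fixed steel machine; open pan (rim 62 mm high) below the roller's place. Origin on the table under the roller's home place; y axis along the roller, drive to idle end. White V-blocks, 14 mm thick, centred at y -89 (drive) and +111, x 0, Vs along y. Drive hub (dark socket, bore 22 mm): mouth y -102, floor -120, in line with the seated roller. White housing 172 mm high, y -125 to -224.
- home (a point): Barrel centre of the home roller at the lowest setting, 96 mm above the table; axes as the coater's. True seat height unknown: depth screws set V-blocks, hub and clamp together 0 to 24 mm higher; x, y hold. 90 degree Vs, 34 mm wide, tops 6 mm above the seated axis. Lower the roller with its centre at y +16 to +26 mm here (20 best) to clear the hub; slide to y 0, collar against the V-block.
- clamp (a joint): Hold-down clamp over the idle V-block: steel bar 8 mm square, at its end a red ball knob, 22 mm dia, 84 mm from the hinge. 0 rad = closed, bar level on the seated journal; 1.55-1.85 at the start = standing open. Hinge axis along coater y, at x +36, y +111 mm, 12 mm above the seated roller's axis. It stays where left; about 2 N at the knob moves it. Closing swings the knob over towards coater -x.
Mind the look-alikes: they are no part of the job. There is more than one size of the roller; the job needs the larger.

How it is judged:
On the way, in this order (a step that is already met when the one before it is completed fails the run):
1. The roller, let go, lies still and centred in both Vs, its drive journal still clear of the hub (x of roller in the frame of home between -0.0015 and 0.0015 m and angle between the y axis of roller and the y axis of home, either way round below 0.015 rad and angle between roller's own y axis and vertical between 1.5558 and 1.5858 rad and contact force between roller and coater above 0.5 N and y of roller in the frame of home above 0.013 m and contact force between the fingers and roller below 0.1 N and linear speed of roller below 0.01 m/s), for 0.2 s.
2. The roller is slid home in the hub, collar against the V-block, still down in both Vs (x of roller in the frame of home between -0.0015 and 0.0015 m and angle between the y axis of roller and the y axis of home, either way round below 0.015 rad and angle between roller's own y axis and vertical between 1.5558 and 1.5858 rad and contact force between roller and coater above 0.5 N and y of roller in the frame of home between -0.002 and 0.002 m), for 0.2 s.
3. The clamp is swung over and pressed onto the journal (all of step 2 and value of joint clamp below 0.04 rad and contact force between roller and clamp above 2 N), for 0.1 s.
At the end, for the whole second after the job is handed in: The blue roller lies still in both Vs, level, centred within 1.5 mm and 0.015 rad and within 2 mm of fully home; the clamp is down on its journal (within 0.04 rad of closed); the grooved roller has not moved by more than 10 mm (all of step 2 and value of joint clamp below 0.04 rad and linear speed of roller below 0.01 m/s and distance of grooved_roller from where it was at the start of the episode below 0.01 m); the robot touches nothing.
It fails at once if While it is being fitted (clamp open), the roller is forced against the coater with more than 45 N (value of joint clamp above 0.3 rad and contact force between roller and coater above 45 N).
It fails at once if The clamp is forced onto the journal with more than 50 N (contact force between roller and clamp above 50 N).
It fails at once if The roller drops or is slammed into the Vs (moves at over 0.2 m/s at the height of the Vs) (linear speed of roller above 0.2 m/s and z of roller in the frame of home below 0.026 m and horizontal distance between roller and home below 0.07 m).
It fails at once if The grooved roller is moved by more than 10 mm (distance of grooved_roller from where it was at the start of the episode above 0.01 m).
It also fails if it takes over 72 s, if anything falls off the work surface, if the arm or the gripper's body presses on something with over 40 N, if the wrist force passes 120 N, or if a joint passes its speed limit or range.

### The arm

A 7-joint arm with a two-finger parallel gripper is mounted at the origin on the work surface. World frame = base frame: x ahead of the robot, y to its left, z up, the work surface at z = 0. Lengths are in m, angles in rad, forces in N, time in s.
With the tool pointing down it reaches from about 0.35 to 0.9 m from the base axis. Payload 8.1 kg.
Tool frame: the origin (TCP) lies midway between the tips of the shut fingers; the grasp point (between the pads) lies arm.tcp_to_grasp behind it (arm.tcp_to_grasp is the distance from the TCP to the grasp point, in m); z points along the fingers, y is the line along which they close (so a half turn about z gives the same grasp; the last joint's range is limited). The gripper opens to 92 mm and grips with 3 to 60 N. Pads are 19 mm wide; open, the fingers measure 130 mm over their backs; the gripper's body (75 mm by 190 mm) begins 47 mm behind the grasp point.
Start: joints at [1.247, 0.434, 0.025, 1.573, -0.012, 1.134, -0.075], TCP at [0.137, -0.61, 0.227] pointing down, gripper open.
Joint ranges: [-2.62, 2.62], [-0.44, 2.09], [-1.27, 1.32], [0.08, 2.57], [-1.32, 4.46], [0.12, 2], [-2.74, 2.74]. Speed limits (rad/s): [2.22, 2.22, 3.01, 3.01, 3.14, 3.14, 3.14].

### API

Orientations are given as a rotation vector (axis times angle).
In Python, from cell import observe, get_image, arm gives the robot as it stands. The module is installed in compiled form; this text tells all that it offers.
- The arm moves only by the tool drive_tool, never from a script. Its argument "steps" is a list of rows, each a list of 5 numbers: the closure, from 0 (fully open) to 1 (shut), then the shift along the world's x, y, z in mm, then the turn about the world's z in rad. In form: [[hand, x, y, z, roll], ...]. A call has 1 to 20 rows; each row shifts and turns the commanded pose from where the row before left it; what a row does not reach is not made up. A row lasts 1/12 s, in which the tool goes at most 41.7 mm and 7.16 degrees, less where a joint would pass 70% of its speed; a pose out of reach is approached as far as the arm can. A call with a gripper value outside its range is refused whole. The fingers move at their own pace and stop on an object; "grip_force" is the grip in N (left out, the last holds). Time passes only in rows, so rows that do not move let the fingers close. It gives the time, the measured TCP pose, the force, the opening and the grip force at its end, in the units of the state.
- observe(): the state, without advancing time (a new reading comes with each control period).
- get_image(name): name is "scene" or "top" or "wrist"; returns a dict with "image" (384x512x3 uint8, red, green, blue), "vfov" (degrees; the focal length in pixels is half the picture's height over the tangent of half this angle, whatever the lens; pixels are square), "cx", "cy" (the principal point, pixels), "k1" (the pictures are not rectified: a ray, as slopes to the right and down, at radius r is drawn at 1 + k1 r^2 times it, then the intrinsics apply), "xyz" and "attitude" of the camera in the world. Camera axes: x right, y down, z forward; pixel columns grow to the right and rows downward; lengths in m; the calibration is good to about 2 mm. A picture is of the moment at which its call begins. There is no depth.
- arm.sign_off(): hands the job in; it is judged then, once.
The state is a dict: "clock": time; "joints": joint angles; "dq": joint speeds; "joint_efforts": joint torques, N m; "position": TCP position; "ee_rot": TCP orientation; "force": force on the tool from outside, world axes, zero at the start; "ft_torque": the same for the moment, N m; "width": opening from 0.0 (shut) to 1.0 (fully open); "gripper_force": force on a finger pad.
Only numpy, scipy, OpenCV 4.12 (cv2) and the standard library are available. Lean on these libraries where they do the work, as an engineer would, in place of code of your own. Each camera call takes 0.05 s, during which the arm holds its last target. There are 200 camera calls.

## Working session

There is one attempt and no reset: what is moved stays moved. The work goes in short steps, Python scripts to look and compute and a tool call to move; the robot and the scene stay as the last step left them, time stands still between calls to the robot, and variables do not carry over. Pictures are saved under pics/ and viewed, at most 10 in all, crops included, and the job is handed in when it is done.

Besides the shell and the picture viewer there is one more tool, called after "Request:" as name(argument=value, ...) on one line, values as JSON. drive_tool: Moves the arm, as the interface text tells. Its arguments: {"type":"object","properties":{"steps":{"type":"array"},"grip_force":{"type":"number"}},"required":["steps"]}

```bash
mkdir -p pics; cat > h.py <<'E'
import numpy as np, cv2
from scipy.spatial.transform import Rotation as R
from cell import observe,get_image,arm
def snap(n,f):
    d=get_image(n); cv2.imwrite('pics/'+f,d['image'][:,:,::-1]); return {k:d[k] for k in d if k!='image'}
def K(c):
    f=192/np.tan(np.radians(c['vfov'])/2); return f
def rot(c):
    a=np.array(c['attitude'],float); return R.from_rotvec(a).as_matrix() if a.size==3 else (a if a.shape==(3,3) else R.from_quat(a).as_matrix())
def ray(c,u,v):
    f=K(c); d=np.array([(u-c['cx'])/f,(v-c['cy'])/f]); s=d.copy()
    for _ in range(30): s=d/(1+c['k1']*(s@s))
    return rot(c)@np.array([s[0],s[1],1])
def onz(c,u,v,z):
    r=ray(c,u,v); p=np.array(c['xyz']); return p+r*(z-p[2])/r[2]
def proj(c,P):
    q=(np.atleast_2d(P)-np.array(c['xyz']))@rot(c); s=q[:,:2]/q[:,2:]; 
    s=s*(1+c['k1']*(s**2).sum(1,keepdims=True)); return s*K(c)+[c['cx'],c['cy']]
def tri(obs):
    A=0;b=0
    for c,u,v in obs:
        r=ray(c,u,v); r/=np.linalg.norm(r); M=np.eye(3)-np.outer(r,r); A=A+M; b=b+M@np.array(c['xyz'])
    return np.linalg.solve(A,b)
E
python3 - <<'E'
from h import *
import pickle
cs={n:snap(n,n+'0.png') for n in ['scene','top']}
pickle.dump(cs,open('c0.pkl','wb'))
for n in cs: print(n,cs[n])
o=observe(); print(o); print(arm.tcp_to_grasp)
a=cv2.imread('pics/scene0.png');b=cv2.imread('pics/top0.png')
E
```

```text
scene {'vfov': 46.49244458484149, 'cx': 249.09471570303353, 'cy': 194.6427235149636, 'k1': -0.06650886703738226, 'xyz': array([ 1.07421406, -0.24288253,  0.88516592]), 'attitude': array([-2.14171308, -1.31905859,  0.47603054])}
top {'vfov': 43.17669463521365, 'cx': 255.95304561524293, 'cy': 202.1557673191133, 'k1': -0.1934437764886998, 'xyz': array([0.28695632, 0.02981904, 0.98775588]), 'attitude': array([-2.14108724,  2.0908425 , -0.18990055])}
{'clock': 0.1, 'joints': array([ 1.24742037,  0.43514687,  0.02491757,  1.5739995 , -0.01161831,
        1.13401224, -0.07511509]), 'dq': array([-1.09711465e-03, -9.48538992e-04,  1.35814191e-05, -2.36901369e-03,
       -1.47955250e-03,  2.85160278e-05, -8.19666259e-04]), 'joint_efforts': array([ 3.79946476e-03, -6.69123244e+01,  9.88304056e-01, -3.15144897e+01,
       -6.06095209e-02,  3.74480279e-02,  7.45569810e-05]), 'position': array([ 0.13675117, -0.60938095,  0.22602935]), 'ee_rot': array([-3.12108649e+00, -3.45871363e-01,  3.84504034e-04]), 'force': array([ 0.06906994, -0.68114263,  0.60291123]), 'ft_torque': array([-0.05777887, -0.00656843,  0.00892277]), 'gripper_force': 0.0, 'width': 1.002298919088891}
0.0188
```

View pics/scene0.png

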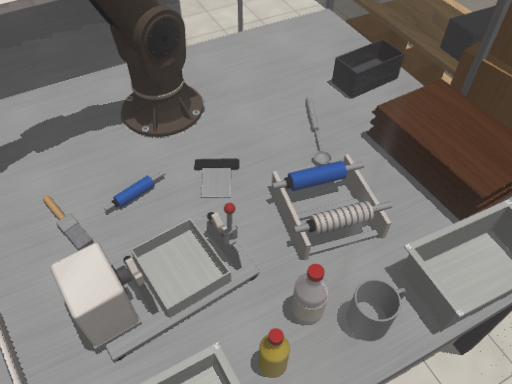

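View pics/top0.png

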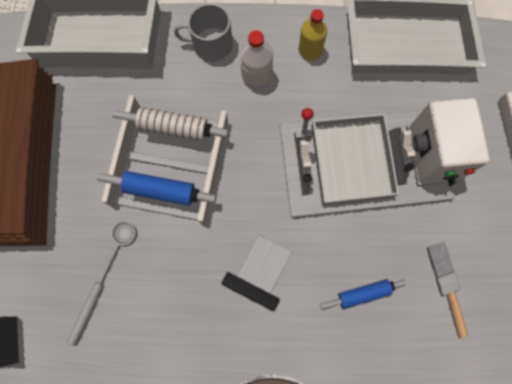

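The top view shows the blue roller in the rack, barrel (122,183)-(195,193), with its collar end on the right. The coater is at about (355,160), with the hub at (422,143), the idle V at (306,158) and the red knob at (307,114). I'll zoom in to refine these.

```bash
python3 - <<'E'
from h import *
b=cv2.imread('pics/top0.png');a=cv2.imread('pics/scene0.png')
z=lambda im,x0,y0,w,h,s:cv2.resize(im[y0:y0+h,x0:x0+w],None,fx=s,fy=s,interpolation=cv2.INTER_CUBIC)
t=np.vstack([np.hstack([z(b,95,90,140,130,2.8),z(b,275,90,145,130,2.8)[:, :406]])])
cv2.imwrite('pics/z1.png',np.hstack([z(b,270,95,225,125,3.5)])[:600,:800])
cv2.imwrite('pics/z2.png',np.hstack([z(b,95,90,140,130,2.8),z(a,50,195,220,160,1.85)[:296].copy() if 0 else z(a,50,190,215,196,1.857)[:364]]))
E
python3 - <<'E'
import sys;sys.path.insert(0,'.')
import cv2
a=cv2.imread('pics/z2.png') 
print(None if a is None else a.shape)
E
python3 - <<'E'
from h import *
import pickle
c=pickle.load(open('c0.pkl','rb'));t=c['top']
for n,u,v,z in [('rollA',122,183,.062),('rollB',195,193,.062),('idleV',306,158,.11),('drvV',408,148,.11),('hub',424,143,.11)]: print(n,onz(t,u,v,z).round(4))
print('knob',tri([(t,307,114),(c['scene'],230,208)]).round(4))
E
```

```text
None
rollA [0.4982 0.311  0.062 ]
rollB [0.481  0.1627 0.062 ]
idleV [ 0.5429 -0.0498  0.11  ]
drvV [ 0.5688 -0.2472  0.11  ]
hub [ 0.5802 -0.28    0.11  ]
knob [ 0.5913 -0.0425  0.2116]Traceback (most recent call last):
  File "<stdin>", line 6, in <module>
    return _nx.concatenate(arrs, 1, dtype=dtype, casting=casting)
           ~~~~~~~~~~~~~~~^^^^^^^^^^^^^^^^^^^^^^^^^^^^^^^^^^^^^^^
ValueError: all the input array dimensions except for the concatenation axis must match exactly, but along dimension 0, the array at index 0 has size 364 and the array at index 1 has size 360
[ WARN:0@0.010] global loadsave.cpp:275 findDecoder imread_('pics/z2.png'): can't open/read file: check file path/integrity
```

View pics/z1.png

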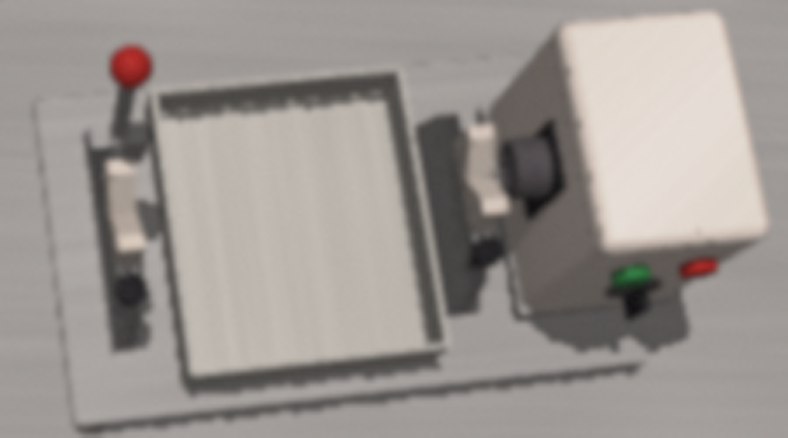

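The zoom shows the idle V-block at (126,205), drive V-block at (488,168) and hub at (532,165). I'll hover over the coater first for a wrist view.

Request:
drive_tool(steps=[[0,22,22,10,0.06],[0,22,22,10,0.06],[0,22,22,10,0.06],[0,22,22,10,0.06],[0,22,22,10,0.06],[0,22,22,10,0.06],[0,22,22,10,0.06],[0,22,22,10,0.06],[0,22,22,10,0.06],[0,22,22,10,0.06],[0,22,22,10,0.06],[0,22,22,10,0.06],[0,20,33,0,0.06],[0,20,33,0,0.06],[0,20,33,0,0.06],[0,20,33,0,0.06],[0,20,33,0,0.06],[0,20,33,0,0.06]])

```text
clock: 1.6
position: [0.5212, -0.1462, 0.3466]
ee_rot: [-2.498, -1.905, 0.001]
force: [0.1, -0.8, 0.4]
width: 1.0
gripper_force: 0.0
```

```bash
python3 - <<'E'
from h import *
import pickle
c=snap('wrist','w1.png');pickle.dump(c,open('w1.pkl','wb'));print(c,observe()['position'])
b=cv2.imread('pics/w1.png');cv2.imwrite('pics/w1b.png',cv2.resize(b,None,fx=1.56,fy=1.56,interpolation=cv2.INTER_CUBIC))
E
```

```text
{'vfov': 66.866051535847, 'cx': 249.56065799095373, 'cy': 191.85325287232644, 'k1': -0.07489220102416548, 'xyz': array([ 0.54098378, -0.0760407 ,  0.50518243]), 'attitude': array([ 2.84607217, -0.38347751, -0.05338323])} [ 0.52467231 -0.13729525  0.34660039]
```

View pics/w1b.png

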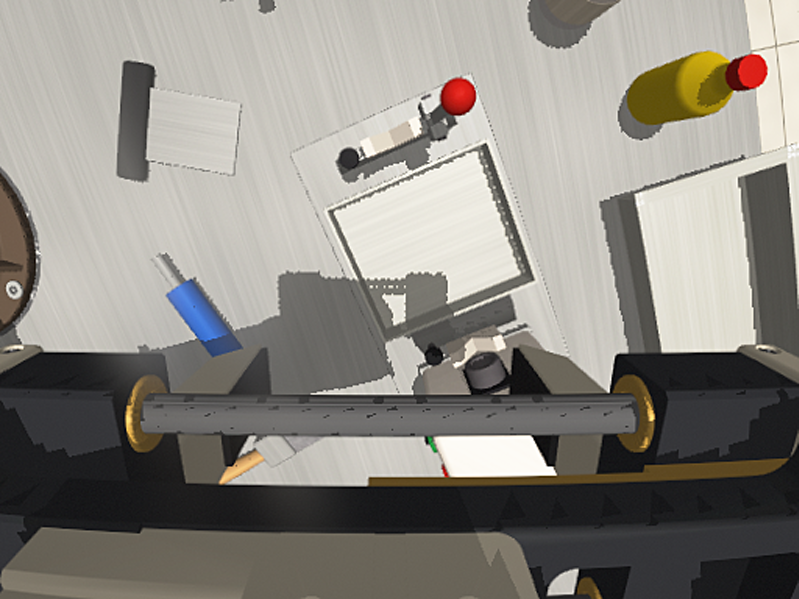

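Request:
drive_tool(steps=[[0,0,-40,0,0.05],[0,0,0,0,0],[0,0,0,0,0]])

```text
clock: 1.9
position: [0.5203, -0.1902, 0.3459]
ee_rot: [-2.455, -1.959, 0.002]
force: [-0.8, -0.6, 0.7]
width: 1.002
gripper_force: 0.0
```

```bash
python3 - <<'E'
from h import *
import pickle
c=snap('wrist','w2.png');pickle.dump(c,open('w2.pkl','wb'));print(c,observe()['position'])
b=cv2.imread('pics/w2.png')
# predicted V centres
p=proj(c,[[.5429,-.0498,.11],[.5688,-.2472,.11]]);print(p)
z=[]
for u,v in p:
    x0,y0=int(np.clip(u-40,0,432)),int(np.clip(v-45,0,294));print(x0,y0)
    z.append(cv2.resize(b[y0:y0+90,x0:x0+80],None,fx=5,fy=5,interpolation=cv2.INTER_CUBIC))
cv2.imwrite('pics/z3.png',np.hstack(z))
E
```

```text
{'vfov': 66.866051535847, 'cx': 249.56065799095373, 'cy': 191.85325287232644, 'k1': -0.07489220102416548, 'xyz': array([ 0.53713049, -0.11926362,  0.504412  ]), 'attitude': array([ 2.85276526, -0.32050619, -0.0466531 ])} [ 0.52038569 -0.18875739  0.34610321]
[[242.38810028  55.31481419]
 [291.92990344 196.98295937]]
202 10
251 151
```

View pics/z3.png

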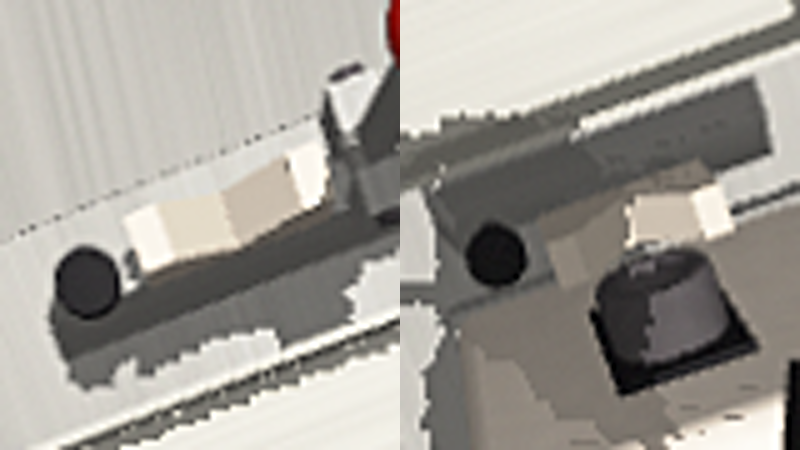

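```bash
cat > fit.py <<'E'
from h import *
import pickle
from scipy.optimize import least_squares
w=pickle.load(open('w2.pkl','rb'));c=pickle.load(open('c0.pkl','rb'))
P=lambda X,Y,x0,y0,s:((X+.5)/s-.5+x0,(Y+.5)/s-.5+y0)
pts=[] # cam, local xyz(z rel axis), pixel, weight
V=17.;
for loc,(X,Y) in [((-V,118,6),(160,203)),((-V,104,6),(172,265)),((V,118,6),(285,158)),((V,104,6),(300,210)),((0,118,-11),(220,190)),((0,104,-11),(240,245))]:
    pts.append((w,loc,P(X,Y,202,10,5),1))
for loc,(X,Y) in [((V,-82,6),(690,190)),((V,-96,6),(703,240)),((0,-82,-11),(632,200))]:
    pts.append((w,loc,P(X-400,Y,251,151,5),.6))
t=c['top']
pts.append((t,(0,111,2),P(126,205,270,95,3.5),.7)); pts.append((t,(0,-89,2),P(488,168,270,95,3.5),.7))
def wp(p,l):
    x,y,th,h=p; l=np.array(l)/1000; s,cc=np.sin(th),np.cos(th)
    return np.array([x+cc*l[0]-s*l[1],y+s*l[0]+cc*l[1],.096+h+l[2]])
def res(p): return np.concatenate([k*(proj(cm,wp(p,l))[0]-q) for cm,l,q,k in pts])
r=least_squares(res,[.556,-.15,.13,.01],x_scale=[.01,.01,.05,.01],loss='soft_l1')
print(r.x.round(4));print(res(r.x).reshape(-1,2).round(2).tolist())
pickle.dump(r.x,open('coater.pkl','wb'))
print('yaxis angle',r.x[2]+np.pi/2)
k=tri([(t,*P(130,66,270,95,3.5)),(c['scene'],230,208)]);print('knob',k)
cv=np.cos(-r.x[2]);sv=np.sin(-r.x[2]);d=k[:2]-r.x[:2];print('knob local',cv*d[0]-sv*d[1],sv*d[0]+cv*d[1],k[2]-.096-r.x[3])
print('start20',wp(r.x,(0,20,0)))
# roller from top: blue mask in rack
b=cv2.imread('pics/top0.png').astype(int);m=(b[:,:,0]>90)&(b[:,:,0]-b[:,:,2]>60);m[:,230:]=0;m[:150]=0;m[230:]=0
ys,xs=np.nonzero(m);cc=cv2.minAreaRect(np.stack([xs,ys],1).astype(np.float32));bx=cv2.boxPoints(cc);print(cc)
G=[onz(t,u,v,.062+.01) for u,v in bx];print(np.round(G,4)); ce=onz(t,*cc[0],.070);print('roller centre',ce)
E
python3 fit.py
```

```text
[ 0.5647 -0.1585  0.1344  0.0201]
[[-1.21, 0.42], [0.5, -0.74], [-0.09, -0.97], [0.86, 0.01], [0.01, 0.7], [-0.13, 0.51], [0.18, 0.36], [0.44, -0.13], [-1.05, -0.29], [0.05, -0.01], [-0.21, 0.11]]
yaxis angle 1.7051787958061997
knob [ 0.59181605 -0.04236239  0.21226774]
knob local 0.04242700299481359 0.1114903335233611 0.09613225705921784
start20 [ 0.56202929 -0.13871218  0.11613548]
((155.87286376953125, 187.22528076171875), (70.45818328857422, 20.613924026489258), 11.003539085388184)
[[0.4805 0.3121 0.072 ]
 [0.5217 0.3075 0.072 ]
 [0.497  0.1672 0.072 ]
 [0.4568 0.1729 0.072 ]]
roller centre [0.48920226 0.23947995 0.07      ]
```

Request:
drive_tool(steps=[[0,-3,36,0,0.01],[0,-3,36,0,0.01],[0,-3,36,0,0.01],[0,-3,36,0,0.01],[0,-3,36,0,0.01],[0,-3,36,0,0],[0,-3,36,0,0],[0,-3,36,0,0],[0,-3,36,0,0],[0,-3,36,-20,0],[0,0,36,-35,0],[0,0,33,-35,0],[0,0,0,-30,0],[0,0,0,-20,0],[0,0,0,0,0],[0,0,0,0,0],[0,0,0,0,0]])

```text
clock: 3.37
position: [0.4913, 0.231, 0.2189]
ee_rot: [2.402, 2.024, 0.003]
force: [0.6, -1.0, 0.1]
width: 0.996
gripper_force: 0.0
```

```bash
python3 - <<'E'
from h import *
c=snap('wrist','w3.png');o=observe();print(o['position'],o['ee_rot'])
b=cv2.imread('pics/w3.png').astype(int);m=((b[:,:,0]>70)&(b[:,:,0]-b[:,:,2]>50)).astype(np.uint8)
n,l,s,ce=cv2.connectedComponentsWithStats(m);print(s[s[:,4]>100],ce[s[:,4]>100])
k=1+np.argmax(s[1:,4]);ys,xs=np.nonzero(l==k);r=cv2.minAreaRect(np.stack([xs,ys],1).astype(np.float32));print(r)
print(onz(c,*r[0],.065),np.round([onz(c,u,v,.07) for u,v in cv2.boxPoints(r)],4))
E
```

```text
[0.49166902 0.23097525 0.21922167] [2.40236281 2.02338853 0.00405901]
[[     0      0    512    384 191261]
 [   226    108     43    132   5347]] [[255.72883651 192.06288789]
 [247.31456892 171.36562558]]
((247.0, 173.5), (131.0, 42.0), 90.0)
[0.49029501 0.23807004 0.065     ] [[0.4811 0.3102 0.07  ]
 [0.5235 0.3028 0.07  ]
 [0.5011 0.1592 0.07  ]
 [0.4534 0.1675 0.07  ]]
```

View pics/w3.png

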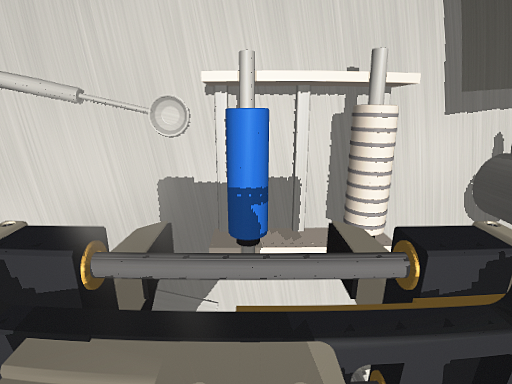

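The wrist view shows the blue barrel at (247,173) between the open fingers, aligned, with the grooved roller clear at (375,165). Going down to grasp.

Request:
drive_tool(steps=[[0,-1,7,-20,0],[0,0,0,-25,0],[0,0,0,-25,0],[0,0,0,-25,0],[0,0,0,-25,0],[0,0,0,-20,0],[0,0,0,-15,0],[0,0,0,-12,0],[0,0,0,0,0],[0,0,0,0,0]])

```text
clock: 4.25
position: [0.4904, 0.2378, 0.0511]
ee_rot: [2.402, 2.024, 0.001]
force: [0.5, -0.5, 0.3]
width: 0.999
gripper_force: 0.0
```

Request:
drive_tool(grip_force=30, steps=[[0,0,0,-6,0],[0,0,0,0,0],[0.2,0,0,0,0],[0.3,0,0,0,0],[0.4,0,0,0,0],[0.5,0,0,0,0],[0.6,0,0,0,0],[0.7,0,0,0,0],[0.7,0,0,0,0],[0.7,0,0,0,0],[0.7,0,0,0,0],[0.7,0,0,0,0]])

```text
clock: 5.25
position: [0.4901, 0.2376, 0.0444]
ee_rot: [2.402, 2.024, 0.0]
force: [1.5, -0.1, -0.4]
width: 0.496
gripper_force: 30.0
```

Request:
drive_tool(steps=[[0.7,0,0,5,0],[0.7,0,0,10,0],[0.7,0,0,15,0],[0.7,0,0,20,0],[0.7,0,0,25,0],[0.7,0,0,25,0],[0.7,0,0,25,0],[0.7,0,0,25,0],[0.7,0,0,25,0],[0.7,0,0,25,0],[0.7,0,0,20,0],[0.7,0,0,10,0],[0.7,0,0,0,0],[0.7,0,0,0,0]])

```text
clock: 6.42
position: [0.4895, 0.2374, 0.274]
ee_rot: [2.402, 2.025, -0.001]
force: [0.2, -0.1, -6.9]
width: 0.493
gripper_force: 30.0
```

```bash
python3 - <<'E'
from h import *
import pickle
c=snap('wrist','w4.png');o=observe();print(o['position'],o['ee_rot'],o['force'],o['ft_torque'])
t=snap('top','t4.png')
# collar/idle journal ends & barrel blue ends in wrist view
b=cv2.imread('pics/w4.png').astype(int);m=((b[:,:,0]>70)&(b[:,:,0]-b[:,:,2]>50)).astype(np.uint8)
n,l,s,ce=cv2.connectedComponentsWithStats(m);print(s[s[:,4]>100])
z=cv2.resize(cv2.imread('pics/w4.png')[20:270,150:350],None,fx=2.2,fy=2.2)
z2=cv2.resize(cv2.imread('pics/t4.png')[100:260,60:250],None,fx=1.9,fy=1.9)
H=max(z.shape[0],z2.shape[0]);pad=lambda i:cv2.copyMakeBorder(i,0,H-i.shape[0],0,0,0)
cv2.imwrite('pics/z4.png',np.hstack([pad(z),pad(z2)])[:600,:800]);print(z.shape,z2.shape)
pickle.dump((c,t),open('c4.pkl','wb'))
E
```

```text
[0.48914289 0.23701589 0.27314274] [-2.40189989 -2.02467329  0.00319114] [-0.02873787 -0.89967094 -5.68391149] [ 0.00092613 -0.10061366  0.0419354 ]
[[     0      0    512    384 182000]
 [   201    117     97    136  12512]
 [   208    280     83     26   2096]]
(550, 440, 3) (304, 361, 3)
```

View pics/z4.png

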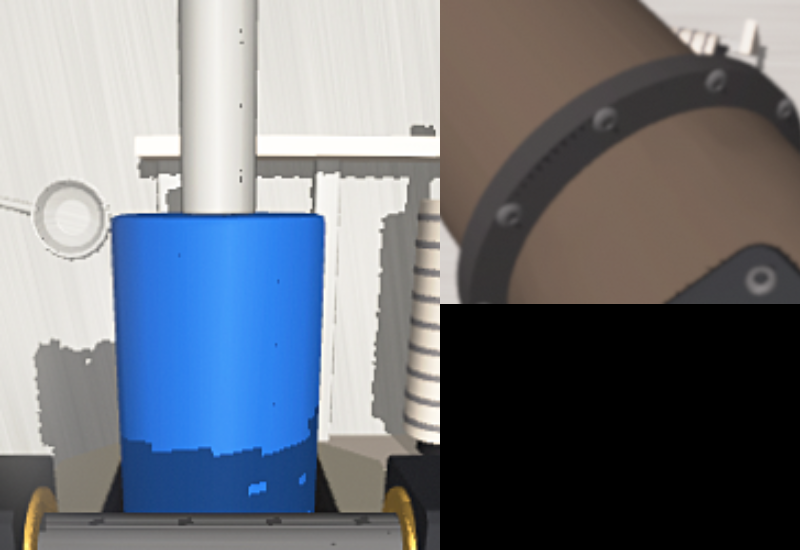

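```bash
python3 - <<'E'
from h import *
import pickle
c,t=pickle.load(open('c4.pkl','rb'));g=np.array([.4893,.2371,.2735+.0188])
print('att',c['xyz'],rot(c)[:,2])
a=np.array([np.cos(1.4),np.sin(1.4),0]);s=np.array([a[1],-a[0],0])
ctr=g-[0,0,.001]
for off in (-.005,0,.005):
  for p in (-.03,0,.03):
    ax=a*np.cos(p)+np.array([0,0,np.sin(p)]);n=np.cross(s,ax)
    th=np.linspace(0,2*np.pi,90)
    out=[]
    for y in (.07,-.002,-.07):
        q=proj(c,[ctr+ax*(y+off)+.023*(np.cos(k)*s+np.sin(k)*n) for k in th]); out.append((np.ptp(q[:,0]).round(1),q[:,1].min().round(1),q[:,1].max().round(1)))
    print(off,p,out)
E
```

```text
att [0.50228593 0.30905793 0.43254415] [-0.0461421  -0.26477528 -0.96320556]
-0.005 -0.03 [(np.float64(96.2), np.float64(127.4), np.float64(130.0)), (np.float64(85.3), np.float64(246.3), np.float64(287.5)), (np.float64(75.3), np.float64(337.0), np.float64(396.2))]
-0.005 0 [(np.float64(97.5), np.float64(126.2), np.float64(132.0)), (np.float64(85.1), np.float64(245.2), np.float64(288.5)), (np.float64(74.4), np.float64(333.9), np.float64(393.5))]
-0.005 0.03 [(np.float64(98.8), np.float64(125.2), np.float64(134.2)), (np.float64(85.0), np.float64(244.0), np.float64(289.5)), (np.float64(73.6), np.float64(330.7), np.float64(390.7))]
0 -0.03 [(np.float64(96.9), np.float64(117.4), np.float64(118.3)), (np.float64(86.0), np.float64(238.8), np.float64(278.0)), (np.float64(76.0), np.float64(331.0), np.float64(389.4))]
0 0 [(np.float64(98.3), np.float64(117.0), np.float64(119.3)), (np.float64(86.0), np.float64(237.8), np.float64(279.2)), (np.float64(75.2), np.float64(328.1), np.float64(387.0))]
0 0.03 [(np.float64(99.8), np.float64(115.8), np.float64(121.3)), (np.float64(85.9), np.float64(236.7), np.float64(280.5)), (np.float64(74.4), np.float64(325.1), np.float64(384.5))]
0.005 -0.03 [(np.float64(97.6), np.float64(104.7), np.float64(109.0)), (np.float64(86.8), np.float64(231.2), np.float64(268.3)), (np.float64(76.7), np.float64(324.9), np.float64(382.4))]
0.005 0 [(np.float64(99.2), np.float64(106.3), np.float64(107.6)), (np.float64(86.8), np.float64(230.2), np.float64(269.8)), (np.float64(75.9), np.float64(322.2), np.float64(380.3))]
0.005 0.03 [(np.float64(100.8), np.float64(106.3), np.float64(108.1)), (np.float64(86.9), np.float64(229.3), np.float64(271.2)), (np.float64(75.2), np.float64(319.4), np.float64(378.1))]
```

The roller is held level, with its centre on the grasp point. Moving over the coater.

Request:
drive_tool(steps=[[0.7,2,-10,0,0.01],[0.7,4,-20,0,0.02],[0.7,5,-25,0,0.02],[0.7,5,-26,0,0.022],[0.7,5,-26,0,0.022],[0.7,5,-26,0,0.022],[0.7,5,-26,0,0.022],[0.7,5,-26,0,0.022],[0.7,5,-26,0,0.022],[0.7,5,-26,0,0.022],[0.7,5,-26,0,0.022],[0.7,5,-26,0,0.022],[0.7,5,-26,0,0.022],[0.7,5,-25,0,0.02],[0.7,4,-20,0,0.01],[0.7,3,-12,0,0.004],[0.7,0,0,0,0],[0.7,0,0,0,0],[0.7,0,0,0,0]])

```text
clock: 8.1
position: [0.5625, -0.1328, 0.2737]
ee_rot: [-2.065, -2.365, -0.0]
force: [0.5, 1.1, -4.9]
width: 0.494
gripper_force: 30.0
```

```bash
cat > st.py <<'E'
from h import *
import pickle
x=pickle.load(open('coater.pkl','rb'));o=observe();p=o['position'];Rm=R.from_rotvec(o['ee_rot']).as_matrix()
d=p[:2]-x[:2];s,c=np.sin(x[2]),np.cos(x[2])
yaw=np.arctan2(Rm[1,1],Rm[0,1]);
print('p',p.round(4),'local mm',(1000*np.array([c*d[0]+s*d[1],-s*d[0]+c*d[1]])).round(1),'yaw err',((yaw-x[2]+np.pi/2)%np.pi-np.pi/2).round(4),'axis z over home0',(p[2]+.0188-.096).round(4),'F',o['force'].round(2),'w',o['width'],'tilt',Rm[:,2].round(4),o['clock'])
for n,l in (('+x',(10,0)),('+y',(0,10))): print(n,'10mm ->',round(c*l[0]-s*l[1],2),round(s*l[0]+c*l[1],2))
E
python3 st.py
```

```text
p [ 0.5625 -0.1328  0.2737] local mm [ 1.3 25.8] yaw err 0.001 axis z over home0 0.1965 F [ 0.47  1.07 -4.89] w 0.49399311339128454 tilt [-0.0012  0.0013 -1.    ] 8.1
+x 10mm -> 9.91 1.34
+y 10mm -> -1.34 9.91
```

Request:
drive_tool(steps=[[0.7,-0.5,-6,-10,0],[0.7,0,0,-20,0],[0.7,0,0,-25,0],[0.7,0,0,-25,0],[0.7,0,0,-25,0],[0.7,0,0,-20,0],[0.7,0,0,-15,0],[0.7,0,0,-6,0],[0.7,0,0,0,0],[0.7,0,0,0,0],[0.7,0,0,0,0]])

```text
clock: 9.02
position: [0.5632, -0.1402, 0.1295]
ee_rot: [2.066, 2.364, 0.002]
force: [0.3, -0.6, -5.0]
width: 0.492
gripper_force: 30.0
```

```bash
python3 st.py; python3 - <<'E'
from h import *
snap('wrist','w5.png');snap('scene','s5.png')
z=cv2.resize(cv2.imread('pics/w5.png')[0:280,130:400],None,fx=1.45,fy=1.45)
z2=cv2.resize(cv2.imread('pics/s5.png')[170:370,50:270],None,fx=1.8,fy=1.8)
H=max(z.shape[0],z2.shape[0]);pad=lambda i:cv2.copyMakeBorder(i,0,H-i.shape[0],0,0,0)
cv2.imwrite('pics/z5.png',np.hstack([pad(z),pad(z2)])[:600,:800])
E
```

```text
p [ 0.5632 -0.1402  0.1295] local mm [ 1.  18.4] yaw err -0.0 axis z over home0 0.0523 F [ 0.27 -0.63 -5.02] w 0.49172785359994664 tilt [ 1.9e-03 -2.0e-04 -1.0e+00] 9.0167
+x 10mm -> 9.91 1.34
+y 10mm -> -1.34 9.91
```

View pics/z5.png

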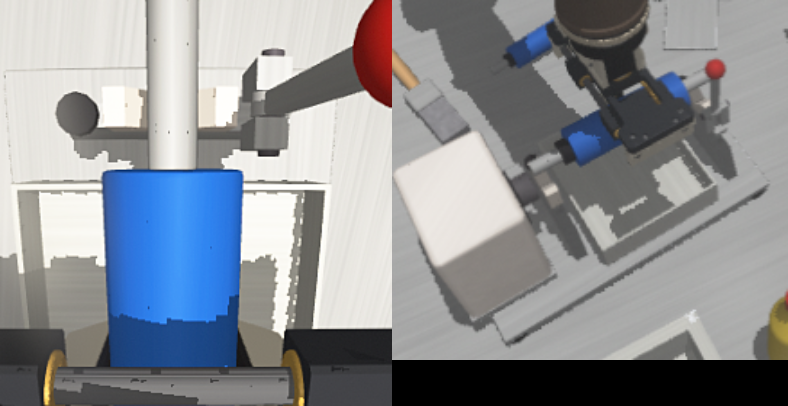

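The collar end faces the housing and the journal is over the idle V, with the clamp standing open clear to the side. Lowering slowly.

Request:
drive_tool(steps=[[0.7,-1.3,2.4,-5,0],[0.7,0,0,-5,0],[0.7,0,0,-5,0],[0.7,0,0,-4,0],[0.7,0,0,-3,0],[0.7,0,0,-2,0],[0.7,0,0,0,0],[0.7,0,0,0,0]])

```text
clock: 9.78
position: [0.561, -0.138, 0.1043]
ee_rot: [-2.068, -2.365, 0.0]
force: [0.5, -0.3, -5.8]
width: 0.495
gripper_force: 30.0
```

```bash
python3 st.py
```

```text
p [ 0.561  -0.138   0.1043] local mm [-0.9 20.9] yaw err -0.0005 axis z over home0 0.0271 F [ 0.48 -0.26 -5.77] w 0.49489042865167043 tilt [-1.e-04  1.e-04 -1.e+00] 9.7833
+x 10mm -> 9.91 1.34
+y 10mm -> -1.34 9.91
```

Request:
drive_tool(steps=[[0.7,0,0,-1,0],[0.7,0,0,-1,0],[0.7,0,0,0,0],[0.7,0,0,0,0]])

```text
clock: 10.12
position: [0.5611, -0.138, 0.1024]
ee_rot: [2.068, 2.365, 0.0]
force: [-0.6, -0.1, -6.0]
width: 0.491
gripper_force: 30.0
```

Request:
drive_tool(steps=[[0.7,0,0,-1,0],[0.7,0,0,-1,0],[0.7,0,0,0,0],[0.7,0,0,0,0]])

```text
clock: 10.45
position: [0.561, -0.138, 0.1003]
ee_rot: [-2.068, -2.365, 0.0]
force: [0.5, 0.2, -6.2]
width: 0.492
gripper_force: 30.0
```

Request:
drive_tool(steps=[[0.7,0,0,-1,0],[0.7,0,0,0,0],[0.7,0,0,0,0]])

```text
clock: 10.7
position: [0.561, -0.138, 0.0994]
ee_rot: [-2.068, -2.365, -0.0]
force: [-0.8, 0.8, -5.2]
width: 0.493
gripper_force: 30.0
```

Request:
drive_tool(steps=[[0.7,0,0,-1,0],[0.7,0,0,0,0],[0.7,0,0,0,0]])

```text
clock: 10.95
position: [0.5615, -0.1379, 0.0987]
ee_rot: [2.068, 2.364, 0.001]
force: [0.4, 0.1, -2.0]
width: 0.495
gripper_force: 30.0
```

Request:
drive_tool(steps=[[0.7,0,0,-0.5,0],[0.7,0,0,0,0],[0.7,0,0,0,0]])

```text
clock: 11.2
position: [0.5615, -0.1379, 0.0985]
ee_rot: [2.067, 2.364, 0.001]
force: [-1.5, 1.3, 5.3]
width: 0.49
gripper_force: 30.0
```

```bash
python3 st.py
```

```text
p [ 0.5615 -0.1379  0.0985] local mm [-0.4 20.9] yaw err -0.0005 axis z over home0 0.0213 F [-1.51  1.31  5.3 ] w 0.49034097750185 tilt [ 1.1e-03 -2.0e-04 -1.0e+00] 11.2
+x 10mm -> 9.91 1.34
+y 10mm -> -1.34 9.91
```

Seated. Easing the grip, then opening slowly.

Request:
drive_tool(grip_force=5, steps=[[0.7,0,0,0,0],[0.7,0,0,0,0],[0.48,0,0,0,0],[0.44,0,0,0,0],[0.4,0,0,0,0],[0.3,0,0,0,0],[0.2,0,0,0,0],[0.2,0,0,0,0],[0.2,0,0,0,0],[0.2,0,0,0,0],[0.2,0,0,0,0]])

```text
clock: 12.12
position: [0.561, -0.138, 0.0979]
ee_rot: [-2.068, -2.365, -0.0]
force: [0.3, -0.0, 0.9]
width: 0.799
gripper_force: 0.0
```

```bash
python3 st.py; python3 - <<'E'
from h import *
snap('wrist','w6.png');snap('scene','s6.png')
z=cv2.resize(cv2.imread('pics/w6.png')[0:280,130:400],None,fx=1.45,fy=1.45)
z2=cv2.resize(cv2.imread('pics/s6.png')[170:370,50:270],None,fx=1.8,fy=1.8)
H=max(z.shape[0],z2.shape[0]);pad=lambda i:cv2.copyMakeBorder(i,0,H-i.shape[0],0,0,0)
cv2.imwrite('pics/z6.png',np.hstack([pad(z),pad(z2)])[:600,:800])
E
```

```text
p [ 0.561  -0.138   0.0979] local mm [-0.9 20.9] yaw err -0.0005 axis z over home0 0.0207 F [ 0.3  -0.02  0.92] w 0.7991179173944907 tilt [ 0.  0. -1.] 12.1167
+x 10mm -> 9.91 1.34
+y 10mm -> -1.34 9.91
```

View pics/z6.png

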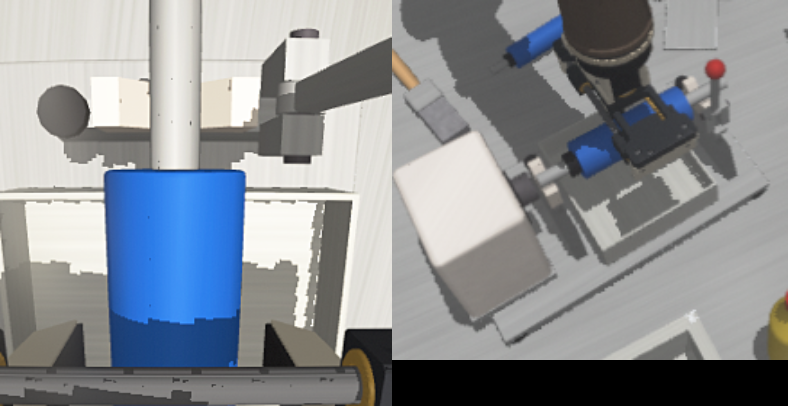

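The roller lies in both Vs with the fingers clear of it and the drive journal clear of the hub. Regripping lightly to slide it home.

Request:
drive_tool(grip_force=10, steps=[[0.2,0.5,0,0,0],[0.2,0,0,0,0],[0.2,0,0,0,0],[0.35,0,0,0,0],[0.42,0,0,0,0],[0.46,0,0,0,0],[0.5,0,0,0,0],[0.6,0,0,0,0],[0.7,0,0,0,0],[0.7,0,0,0,0],[0.7,0,0,0,0],[0.7,0,0,0,0]])

```text
clock: 13.22
position: [0.5614, -0.138, 0.0979]
ee_rot: [-2.068, -2.365, 0.0]
force: [-0.8, -0.4, 0.8]
width: 0.497
gripper_force: 10.0
```

```bash
python3 st.py
```

```text
p [ 0.5614 -0.138   0.0979] local mm [-0.5 20.7] yaw err -0.0005 axis z over home0 0.0207 F [-0.85 -0.4   0.83] w 0.4970090013726458 tilt [-1.e-04 -1.e-04 -1.e+00] 13.2167
+x 10mm -> 9.91 1.34
+y 10mm -> -1.34 9.91
```

Request:
drive_tool(steps=[[0.7,0.13,-1,0,0],[0.7,0.27,-2,0,0],[0.7,0.27,-2,0,0],[0.7,0.27,-2,0,0],[0.7,0.27,-2,0,0],[0.7,0.27,-2,0,0],[0.7,0.27,-2,0,0],[0.7,0,0,0,0],[0.7,0,0,0,0]])

```text
clock: 13.97
position: [0.563, -0.1496, 0.0979]
ee_rot: [-2.066, -2.365, -0.001]
force: [-1.9, 4.7, 2.0]
width: 0.493
gripper_force: 10.0
```

```bash
python3 st.py
```

```text
p [ 0.563  -0.1496  0.0979] local mm [-0.5  9.1] yaw err 0.0005 axis z over home0 0.0207 F [-1.89  4.67  2.02] w 0.4931176452843713 tilt [-7.0e-04  1.6e-03 -1.0e+00] 13.9667
+x 10mm -> 9.91 1.34
+y 10mm -> -1.34 9.91
```

Request:
drive_tool(steps=[[0.7,0.27,-2,0,0],[0.7,0.27,-2,0,0],[0.7,0.2,-1.5,0,0],[0.7,0,0,0,0],[0.7,0,0,0,0]])

```text
clock: 14.38
position: [0.5637, -0.155, 0.0979]
ee_rot: [-2.066, -2.365, -0.001]
force: [-2.4, 5.4, 3.2]
width: 0.497
gripper_force: 10.0
```

Request:
drive_tool(steps=[[0.7,0.13,-1,0,0],[0.7,0.13,-1,0,0],[0.7,0,0,0,0],[0.7,0,0,0,0]])

```text
clock: 14.72
position: [0.5639, -0.1568, 0.0978]
ee_rot: [-2.065, -2.365, -0.001]
force: [-2.7, 5.6, 2.5]
width: 0.497
gripper_force: 10.0
```

```bash
python3 st.py
```

```text
p [ 0.5639 -0.1568  0.0978] local mm [-0.6  1.8] yaw err 0.0007 axis z over home0 0.0206 F [-2.69  5.65  2.53] w 0.49651527120024175 tilt [-9.0e-04  1.9e-03 -1.0e+00] 14.7167
+x 10mm -> 9.91 1.34
+y 10mm -> -1.34 9.91
```

Request:
drive_tool(steps=[[0.7,0.13,-1,0,0],[0.7,0,0,0,0],[0.7,0,0,0,0]])

```text
clock: 14.97
position: [0.5641, -0.1577, 0.0979]
ee_rot: [-2.065, -2.365, -0.001]
force: [-2.0, 5.9, 3.5]
width: 0.499
gripper_force: 10.0
```

Request:
drive_tool(steps=[[0.7,0.13,-1,0,0],[0.7,0,0,0,0],[0.7,0,0,0,0]])

```text
clock: 15.22
position: [0.5642, -0.1586, 0.0979]
ee_rot: [-2.065, -2.365, -0.001]
force: [-2.9, 4.8, 1.9]
width: 0.498
gripper_force: 10.0
```

Request:
drive_tool(steps=[[0.7,0.13,-1,0,0],[0.7,0,0,0,0],[0.7,0,0,0,0]])

```text
clock: 15.47
position: [0.5642, -0.1588, 0.0979]
ee_rot: [-2.064, -2.365, -0.002]
force: [-3.6, 6.9, 3.4]
width: 0.496
gripper_force: 10.0
```

```bash
python3 st.py
```

```text
p [ 0.5642 -0.1588  0.0979] local mm [-0.5 -0.2] yaw err 0.0014 axis z over home0 0.0207 F [-3.64  6.94  3.4 ] w 0.49554221665905873 tilt [-0.0011  0.0028 -1.    ] 15.4667
+x 10mm -> 9.91 1.34
+y 10mm -> -1.34 9.91
```

Request:
drive_tool(steps=[[0.7,0.13,-1,0,0],[0.7,0.13,-1,0,0],[0.7,0,0,0,0],[0.7,0,0,0,0]])

```text
clock: 15.8
position: [0.5643, -0.1593, 0.0978]
ee_rot: [-2.061, -2.365, -0.004]
force: [-4.6, 11.8, 2.9]
width: 0.497
gripper_force: 10.0
```

```bash
python3 st.py
```

```text
p [ 0.5643 -0.1593  0.0978] local mm [-0.5 -0.7] yaw err 0.0027 axis z over home0 0.0206 F [-4.59 11.79  2.94] w 0.4974642909175799 tilt [-0.0016  0.0044 -1.    ] 15.8
+x 10mm -> 9.91 1.34
+y 10mm -> -1.34 9.91
```

The push force rises to about 12 N with almost no travel at y≈0, so the collar is against the V-block. Relaxing, releasing and rising.

Request:
drive_tool(steps=[[0.7,-0.13,1,0,0],[0.7,-0.2,1.5,0,0],[0.7,0,0,0,0],[0.48,0,0,0,0],[0.44,0,0,0,0],[0.4,0,0,0,0],[0.3,0,0,0,0],[0.2,0,0,0,0],[0.2,0,0,0,0],[0.2,0,0,0,0],[0.2,0,0,10,0],[0.2,0,0,25,0],[0.2,0,0,35,0],[0.2,0,0,35,0],[0.5,0,0,35,0],[0.7,0,0,35,0],[1,0,0,25,0],[1,0,0,0,0],[1,0,0,0,0]])

```text
clock: 17.38
position: [0.5654, -0.1608, 0.3002]
ee_rot: [2.065, 2.363, 0.003]
force: [0.2, -0.2, -0.2]
width: 0.489
gripper_force: 0.0
```

```bash
python3 st.py; python3 - <<'E'
from h import *
import pickle
c=snap('wrist','w7.png');s=snap('scene','s7.png');pickle.dump((c,s),open('c7.pkl','wb'))
# knob from both views
P=[]
for f,cm in (('w7',c),('s7',s)):
    b=cv2.imread(f'pics/{f}.png').astype(int);m=((b[:,:,2]>90)&(b[:,:,2]-b[:,:,1]>70)&(b[:,:,2]-b[:,:,0]>70)).astype(np.uint8)
    n,l,st,ce=cv2.connectedComponentsWithStats(m)
    k=[i for i in range(1,n) if st[i,4]>25]; print(f,st[k].tolist(),ce[k].round(1).tolist(),'exp',proj(cm,[[.5925,-.0425,.212]]))
z=cv2.resize(cv2.imread('pics/w7.png'),None,fx=.8,fy=.8)
z2=cv2.resize(cv2.imread('pics/s7.png')[170:370,50:270],None,fx=1.75,fy=1.75)
H=max(z.shape[0],z2.shape[0]);pad=lambda i:cv2.copyMakeBorder(i,0,H-i.shape[0],0,0,0)
cv2.imwrite('pics/z7.png',np.hstack([pad(z),pad(z2)])[:600,:800])
E
```

```text
p [ 0.5654 -0.1608  0.3002] local mm [ 0.4 -2.4] yaw err -0.0004 axis z over home0 0.223 F [ 0.16 -0.17 -0.21] w 0.48903405441695547 tilt [ 0.0037 -0.001  -1.    ] 17.3833
+x 10mm -> 9.91 1.34
+y 10mm -> -1.34 9.91
w7 [[470, 0, 28, 17, 365], [290, 44, 27, 29, 593], [480, 121, 26, 23, 405]] [[483.6, 6.5], [302.7, 58.0], [494.2, 131.3]] exp [[302.13608808  58.55156799]]
s7 [[225, 203, 10, 9, 70], [308, 264, 16, 15, 189], [269, 329, 15, 14, 163]] [[229.2, 207.1], [315.6, 270.7], [275.7, 335.3]] exp [[230.34681645 208.33264281]]
```

View pics/z7.png

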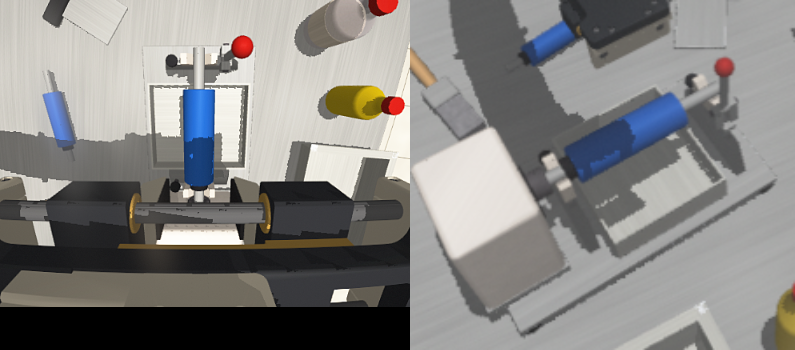

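The roller is home (journal in the hub at right-panel (540,180)) and the knob is still standing at (0.592,-0.042,0.212). Going to the knob's outer side with the fingers shut.

Request:
drive_tool(steps=[[1,14,25,0,0],[1,14,25,0,0],[1,14,25,0,0],[1,14,25,0,0],[1,13,24,0,0],[1,0,0,-20,0],[1,0,0,-30,0],[1,0,0,-25,0],[1,0,0,-12,0],[1,0,0,0,0],[1,0,0,0,0]])

```text
clock: 18.4
position: [0.6332, -0.0371, 0.2104]
ee_rot: [-2.067, -2.364, 0.002]
force: [-0.1, 0.4, 0.2]
width: 0.008
gripper_force: 0.0
```

```bash
python3 st.py
```

```text
p [ 0.6332 -0.0371  0.2104] local mm [ 84.2 111.2] yaw err -0.0005 axis z over home0 0.1332 F [-0.06  0.39  0.18] w 0.007925388592844645 tilt [-1.8e-03  3.0e-04 -1.0e+00] 18.4
+x 10mm -> 9.91 1.34
+y 10mm -> -1.34 9.91
```

Request:
drive_tool(steps=[[1,-5,-0.7,-1,0],[1,-5,-0.7,-1,0],[1,-5,-0.7,-0.5,0],[1,-5,-0.7,-0.5,0],[1,-5,-0.7,-0.5,0],[1,-5,-0.7,-0.5,0],[1,0,0,0,0]])

```text
clock: 18.98
position: [0.6047, -0.041, 0.2095]
ee_rot: [2.065, 2.362, 0.005]
force: [1.4, 0.7, 8.4]
width: 0.005
gripper_force: 3.4
```

```bash
python3 st.py
```

```text
p [ 0.6047 -0.041   0.2095] local mm [ 55.3 111.1] yaw err -0.0007 axis z over home0 0.1323 F [1.41 0.68 8.4 ] w 0.004538081137033951 tilt [ 5.4e-03 -2.0e-04 -1.0e+00] 18.9833
+x 10mm -> 9.91 1.34
+y 10mm -> -1.34 9.91
```

```bash
python3 - <<'E'
from h import *
snap('wrist','w8.png');snap('scene','s8.png')
z=cv2.resize(cv2.imread('pics/w8.png')[100:380,180:420],None,fx=1.6,fy=1.6)
z2=cv2.resize(cv2.imread('pics/s8.png')[150:290,160:300],None,fx=2.8,fy=2.8)
H=max(z.shape[0],z2.shape[0]);pad=lambda i:cv2.copyMakeBorder(i,0,H-i.shape[0],0,0,0)
cv2.imwrite('pics/z8.png',np.hstack([pad(z),pad(z2)])[:600,:800])
E
```

```text
(no output)
```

View pics/z8.png

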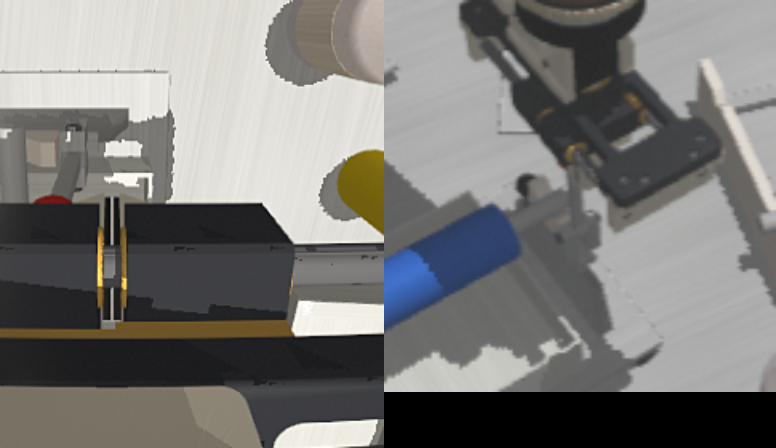

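The knob has only started to move and the tips are partly riding on it. I'll estimate the clamp angle from the red pixels numerically.

```bash
cat > knob.py <<'E'
from h import *
import pickle,sys
x=pickle.load(open('coater.pkl','rb'));s,c=np.sin(x[2]),np.cos(x[2])
def kn(a):
    l=np.array([36-84*np.cos(a),111,12+84*np.sin(a)])/1000
    return np.array([x[0]+c*l[0]-s*l[1],x[1]+s*l[0]+c*l[1],.1163+l[2]])
for n in ('wrist','scene','top'):
    d=get_image(n);b=d['image'].astype(int);m=((b[:,:,0]>60)&(b[:,:,0]-b[:,:,1]>45)&(b[:,:,0]-b[:,:,2]>45)).astype(np.uint8)
    A=np.linspace(1.8,-.1,20);q=proj(d,[kn(a) for a in A])
    nn,l,st,ce=cv2.connectedComponentsWithStats(m)
    for i in range(1,nn):
        if st[i,4]<6: continue
        D=np.linalg.norm(q-ce[i],axis=1);k=D.argmin()
        if D[k]<25: print(n,'red',st[i].tolist(),ce[i].round(1),'best alpha',A[k].round(2),'dist',D[k].round(1),'pred',q[k].round(1))
E
python3 knob.py
```

```text
wrist red [201, 222, 23, 5, 80] [212.2 224.6] best alpha 1.5 dist 17.1 pred [205.1 240.1]
wrist red [241, 249, 3, 26, 50] [242.1 259.4] best alpha 1.7 dist 21.3 pred [233.7 239.8]
```

Request:
drive_tool(steps=[[1,0,0,3,0],[1,0,0,2,0],[1,0,0,0,0],[1,0,0,0,0]])

```text
clock: 19.57
position: [0.6033, -0.0413, 0.2119]
ee_rot: [2.068, 2.365, -0.0]
force: [0.1, 0.1, -0.1]
width: 0.007
gripper_force: 0.0
```

```bash
python3 st.py; python3 knob.py
```

```text
p [ 0.6033 -0.0413  0.2119] local mm [ 54. 111.] yaw err -0.0006 axis z over home0 0.1347 F [ 0.12  0.08 -0.09] w 0.006795441279997558 tilt [-2.e-04 -2.e-04 -1.e+00] 19.5667
+x 10mm -> 9.91 1.34
+y 10mm -> -1.34 9.91
wrist red [202, 220, 26, 7, 123] [214.8 223.9] best alpha 1.5 dist 15.6 pred [208.3 238. ]
wrist red [241, 249, 3, 20, 43] [241.9 257.8] best alpha 1.7 dist 20.7 pred [236.6 237.7]
wrist red [256, 255, 3, 14, 26] [257.  260.4] best alpha 1.8 dist 24.6 pred [250.5 236.7]
```

Request:
drive_tool(steps=[[1,-5,-0.7,0,0],[1,-5,-0.7,0,0],[1,-5,-0.7,-0.5,0],[1,-5,-0.7,-1,0],[1,0,0,0,0]])

```text
clock: 20.13
position: [0.5826, -0.0441, 0.2106]
ee_rot: [2.068, 2.365, -0.001]
force: [-0.8, 0.4, 1.6]
width: 0.005
gripper_force: 0.3
```

```bash
python3 st.py; python3 knob.py
```

```text
p [ 0.5826 -0.0441  0.2106] local mm [ 33.1 111. ] yaw err -0.0004 axis z over home0 0.1334 F [-0.83  0.36  1.61] w 0.004562798430546624 tilt [-2.e-04 -3.e-04 -1.e+00] 20.1333
+x 10mm -> 9.91 1.34
+y 10mm -> -1.34 9.91
wrist red [205, 220, 27, 7, 139] [218.1 223.4] best alpha 1.3 dist 13.8 pred [216. 237.]
wrist red [241, 249, 3, 23, 47] [242.  258.6] best alpha 1.5 dist 19.6 pred [243.5 239.1]
```

Request:
drive_tool(steps=[[1,-5,-0.7,-1.5,0],[1,-5,-0.7,-2,0],[1,-5,-0.7,-2.3,0],[1,-5,-0.7,-2.7,0],[1,-5,-0.7,-3,0],[1,-5,-0.7,-4,0],[1,0,0,0,0]])

```text
clock: 20.87
position: [0.5518, -0.0485, 0.1938]
ee_rot: [-2.067, -2.364, 0.003]
force: [0.4, 0.0, -0.0]
width: 0.002
gripper_force: 0.0
```

```bash
python3 st.py; python3 knob.py
```

```text
p [ 0.5518 -0.0485  0.1938] local mm [  2.  110.7] yaw err -0.0006 axis z over home0 0.1166 F [ 0.42  0.04 -0.05] w 0.002319847698602378 tilt [-2.3e-03 -4.0e-04 -1.0e+00] 20.8667
+x 10mm -> 9.91 1.34
+y 10mm -> -1.34 9.91
wrist red [203, 220, 27, 7, 146] [216.6 223.4] best alpha 0.8 dist 13.2 pred [208.6 233.9]
wrist red [241, 249, 3, 25, 49] [242.  259.5] best alpha 1.1 dist 15.0 pred [241.3 244.5]
wrist red [256, 249, 3, 20, 35] [257.1 258.1] best alpha 1.2 dist 11.0 pred [255.  247.3]
```

Request:
drive_tool(steps=[[1,2,0.3,12,0],[1,0,0,12,0],[1,-9,-1.2,0,0],[1,-9,-1.2,0,0],[1,-8,-1,0,0],[1,-1.5,-0.2,-6,0],[1,-1.5,-0.2,-6,0],[1,-1.5,-0.2,-6,0],[1,-1.5,-0.2,-6,0],[1,-3,-0.4,-5,0],[1,-3,-0.4,-5,0],[1,-3,-0.4,-4,0],[1,-2,-0.3,-5,0],[1,-2,-0.3,-5,0],[1,-2,-0.3,-4,0],[1,0,0,0,0]])

```text
clock: 22.35
position: [0.4955, -0.0562, 0.162]
ee_rot: [-2.057, -2.351, 0.031]
force: [-36.3, -3.5, 12.9]
width: 0.003
gripper_force: 17.1
```

```bash
python3 st.py; python3 knob.py
```

```text
p [ 0.4955 -0.0562  0.162 ] local mm [-54.9 110.7] yaw err -0.0012 axis z over home0 0.0848 F [-36.34  -3.51  12.87] w 0.003336543196196253 tilt [-0.026  -0.0039 -0.9997] 22.35
+x 10mm -> 9.91 1.34
+y 10mm -> -1.34 9.91
wrist red [256, 216, 29, 11, 185] [270.8 221. ] best alpha 0.2 dist 10.0 pred [262.6 226.6]
scene red [204, 197, 3, 5, 12] [205.1 198.9] best alpha 0.2 dist 3.7 pred [208.5 200.2]
```

The tips slid onto the knob's outer side and are wedged against it. Backing off.

Request:
drive_tool(steps=[[1,-8,-1.1,0,0],[1,-6,-0.8,2,0],[1,0,0,15,0],[1,0,0,20,0],[1,0,0,15,0],[1,0,0,0,0],[1,0,0,0,0]])

```text
clock: 23.08
position: [0.4954, -0.0561, 0.2192]
ee_rot: [2.067, 2.364, 0.002]
force: [0.4, 0.5, -0.7]
width: 0.007
gripper_force: 0.0
```

```bash
python3 st.py; python3 knob.py
```

```text
p [ 0.4954 -0.0561  0.2192] local mm [-54.9 110.8] yaw err -0.0006 axis z over home0 0.142 F [ 0.43  0.51 -0.68] w 0.007171592104529321 tilt [ 2.2e-03 -1.0e-04 -1.0e+00] 23.0833
+x 10mm -> 9.91 1.34
+y 10mm -> -1.34 9.91
wrist red [250, 191, 27, 27, 580] [263.2 204.3] best alpha 0.3 dist 1.5 pred [261.8 203.5]
scene red [204, 194, 8, 8, 53] [207.4 197.7] best alpha 0.3 dist 1.5 pred [208.7 198.4]
```

Request:
drive_tool(steps=[[1,5.5,0.7,0,0],[1,5.5,0.7,0,0],[1,0,0,-15,0],[1,0,0,-18,0],[1,0,0,-10,0],[1,0,0,0,0],[1,0,0,0,0]])

```text
clock: 23.82
position: [0.5055, -0.0545, 0.1755]
ee_rot: [-2.067, -2.364, 0.001]
force: [-0.8, -0.3, -0.0]
width: 0.006
gripper_force: 0.0
```

```bash
python3 st.py; python3 knob.py
```

```text
p [ 0.5055 -0.0545  0.1755] local mm [-44.7 111. ] yaw err -0.0001 axis z over home0 0.0983 F [-0.82 -0.3  -0.01] w 0.005608786584832685 tilt [-1.3e-03  5.0e-04 -1.0e+00] 23.8167
+x 10mm -> 9.91 1.34
+y 10mm -> -1.34 9.91
wrist red [235, 209, 33, 33, 357] [250.8 218.1] best alpha 0.2 dist 4.6 pred [246.5 219.6]
scene red [204, 196, 5, 7, 29] [206.2 198.5] best alpha 0.3 dist 2.6 pred [208.7 198.4]
```

Request:
drive_tool(steps=[[1,0,0,-4,0],[1,0,0,-4,0],[1,0,0,-3,0],[1,0,0,-3,0],[1,0,0,0,0]])

```text
clock: 24.38
position: [0.5052, -0.0548, 0.1612]
ee_rot: [-2.067, -2.365, 0.001]
force: [-0.3, -0.7, -0.3]
width: 0.01
gripper_force: 0.0
```

Request:
drive_tool(steps=[[1,-0.5,0,-3,0],[1,-0.5,0,-3,0],[1,0,0,-2,0],[1,0,0,0,0]])

```text
clock: 24.72
position: [0.5043, -0.0547, 0.1534]
ee_rot: [-2.067, -2.365, 0.001]
force: [0.9, -0.0, -0.6]
width: 0.007
gripper_force: 0.0
```

```bash
python3 st.py; python3 knob.py
```

```text
p [ 0.5043 -0.0547  0.1534] local mm [-46. 111.] yaw err -0.0005 axis z over home0 0.0762 F [ 0.87 -0.01 -0.6 ] w 0.006570219488896955 tilt [-7.e-04  1.e-04 -1.e+00] 24.7167
+x 10mm -> 9.91 1.34
+y 10mm -> -1.34 9.91
wrist red [232, 213, 31, 35, 244] [247.4 221.7] best alpha 0.0 dist 1.9 pred [245.7 222.4]
wrist red [241, 249, 3, 26, 51] [242.1 259.6] best alpha 0.4 dist 21.6 pred [256.6 243.6]
scene red [204, 202, 5, 4, 14] [206.1 203. ] best alpha 0.1 dist 2.5 pred [208.5 202.3]
```

Request:
drive_tool(steps=[[1,0,0,-3,0],[1,0,0,-3,0],[1,0,0,-2,0],[1,0,0,0,0]])

```text
clock: 25.2
position: [0.5043, -0.0547, 0.1453]
ee_rot: [-2.068, -2.365, 0.001]
force: [0.5, 0.5, 0.3]
width: 0.003
gripper_force: 0.0
```

Request:
drive_tool(steps=[[1,0,0,-1,0],[1,0,0,-1,0],[1,0,0,0,0]])

```text
clock: 25.45
position: [0.5046, -0.0547, 0.1437]
ee_rot: [-2.068, -2.365, 0.0]
force: [-0.1, 0.2, 1.0]
width: 0.009
gripper_force: 0.2
```

Request:
drive_tool(steps=[[1,0,0,-1,0],[1,0,0,0,0],[1,0,0,0,0]])

```text
clock: 25.7
position: [0.5047, -0.0547, 0.1429]
ee_rot: [2.068, 2.365, 0.0]
force: [-0.2, -0.2, -0.0]
width: 0.003
gripper_force: 0.1
```

Request:
drive_tool(steps=[[1,0,0,-1,0],[1,0,0,0,0],[1,0,0,0,0]])

```text
clock: 25.95
position: [0.5047, -0.0547, 0.1419]
ee_rot: [2.068, 2.365, 0.0]
force: [-0.2, -0.2, 0.2]
width: 0.009
gripper_force: 0.2
```

Request:
drive_tool(steps=[[1,0,0,-1,0],[1,0,0,0,0],[1,0,0,0,0]])

```text
clock: 26.2
position: [0.5046, -0.0547, 0.1408]
ee_rot: [2.068, 2.365, 0.0]
force: [-1.2, 0.8, 0.6]
width: 0.002
gripper_force: 0.2
```

Request:
drive_tool(steps=[[1,0,0,-0.6,0],[1,0,0,0,0],[1,0,0,0,0]])

```text
clock: 26.45
position: [0.5046, -0.0547, 0.1402]
ee_rot: [-2.068, -2.365, -0.0]
force: [-1.2, -0.2, 0.1]
width: 0.005
gripper_force: 0.3
```

```bash
python3 st.py; python3 knob.py
```

```text
p [ 0.5046 -0.0547  0.1402] local mm [-45.6 110.9] yaw err -0.0005 axis z over home0 0.063 F [-1.21 -0.17  0.06] w 0.004833294980788874 tilt [ 0.  0. -1.] 26.45
+x 10mm -> 9.91 1.34
+y 10mm -> -1.34 9.91
wrist red [229, 213, 31, 35, 249] [245.2 221.7] best alpha -0.1 dist 3.3 pred [245.8 225. ]
wrist red [241, 249, 3, 26, 50] [242.1 259.5] best alpha 0.3 dist 14.8 pred [251.1 247.7]
wrist red [256, 250, 2, 11, 14] [256.8 255.6] best alpha 0.4 dist 1.1 pred [256.6 254.5]
wrist red [256, 264, 2, 6, 7] [256.1 266.7] best alpha 0.5 dist 9.6 pred [264.2 261.6]
scene red [204, 206, 5, 3, 10] [206.1 206.7] best alpha -0.1 dist 3.0 pred [209.  207.1]
```

Request:
drive_tool(steps=[[1,0,0,-0.5,0],[1,0,0,0,0],[1,0,0,0,0]])

```text
clock: 26.85
position: [0.5046, -0.0547, 0.1398]
ee_rot: [2.068, 2.365, 0.0]
force: [0.1, -0.1, 0.1]
width: 0.006
gripper_force: 0.3
```

Request:
drive_tool(steps=[[1,0,0,-0.5,0],[1,0,0,0,0],[1,0,0,0,0]])

```text
clock: 27.1
position: [0.5046, -0.0547, 0.1392]
ee_rot: [-2.068, -2.365, 0.0]
force: [-0.9, 0.3, -0.1]
width: 0.005
gripper_force: 0.3
```

Request:
drive_tool(steps=[[1,0,0,-0.4,0],[1,0,0,0,0],[1,0,0,0,0]])

```text
clock: 27.35
position: [0.5046, -0.0547, 0.1389]
ee_rot: [2.068, 2.365, 0.0]
force: [0.1, 0.6, 1.2]
width: 0.007
gripper_force: 0.6
```

Request:
drive_tool(steps=[[1,0,0,-0.4,0],[1,0,0,0,0],[1,0,0,0,0]])

```text
clock: 27.6
position: [0.5046, -0.0547, 0.1385]
ee_rot: [2.068, 2.365, -0.0]
force: [-2.1, -0.5, 2.5]
width: 0.002
gripper_force: 1.1
```

Request:
drive_tool(steps=[[1,0,0,-0.3,0],[1,0,0,0,0],[1,0,0,0,0]])

```text
clock: 27.85
position: [0.5046, -0.0547, 0.1382]
ee_rot: [2.068, 2.365, -0.0]
force: [-1.9, -0.5, 3.7]
width: 0.002
gripper_force: 1.8
```

Request:
drive_tool(steps=[[1,0,0,-0.3,0],[1,0,0,0,0],[1,0,0,0,0]])

```text
clock: 28.1
position: [0.5046, -0.0547, 0.1379]
ee_rot: [2.068, 2.365, -0.0]
force: [-1.6, 0.1, 4.9]
width: 0.006
gripper_force: 2.5
```

Request:
drive_tool(steps=[[1,0,0,-0.4,0],[1,0,0,0,0],[1,0,0,0,0]])

```text
clock: 28.35
position: [0.5046, -0.0547, 0.1376]
ee_rot: [2.068, 2.365, -0.0]
force: [-3.5, -0.6, 6.3]
width: 0.009
gripper_force: 3.1
```

Request:
drive_tool(steps=[[1,0,0,-0.4,0],[1,0,0,0,0],[1,0,0,0,0]])

```text
clock: 28.6
position: [0.5046, -0.0547, 0.1373]
ee_rot: [2.068, 2.365, -0.0]
force: [-3.3, -1.0, 7.7]
width: 0.007
gripper_force: 3.8
```

```bash
python3 st.py; python3 knob.py
```

```text
p [ 0.5046 -0.0547  0.1373] local mm [-45.7 110.9] yaw err -0.0005 axis z over home0 0.0601 F [-3.27 -1.05  7.66] w 0.007016401387013388 tilt [ 1.e-04 -3.e-04 -1.e+00] 28.6
+x 10mm -> 9.91 1.34
+y 10mm -> -1.34 9.91
wrist red [229, 214, 31, 34, 242] [245.3 222.1] best alpha -0.1 dist 4.6 pred [245.8 226.7]
wrist red [241, 249, 3, 21, 43] [242.  258.2] best alpha 0.3 dist 12.2 pred [251.1 250.2]
scene red [205, 207, 3, 3, 7] [206.1 207.7] best alpha -0.1 dist 3.0 pred [209.  207.1]
```

Fz is about 7.7 N at the knob, roughly 13 N on the journal. Lifting away.

Request:
drive_tool(steps=[[1,0,0,0,0],[1,0,0,1,0],[1,0,0,2,0],[1,0,0,10,0],[1,0,0,25,0],[1,0,0,35,0],[1,0,0,35,0],[1,0,0,35,0],[1,-20,-10,20,0],[1,-20,-10,0,0],[1,0,0,0,0],[1,0,0,0,0]])

```text
clock: 29.75
position: [0.4643, -0.0752, 0.301]
ee_rot: [2.069, 2.362, 0.0]
force: [0.1, -0.1, -0.5]
width: 0.008
gripper_force: 0.0
```

```bash
sed -i 's/20);q=/191);q=/' knob.py; python3 knob.py; python3 st.py; python3 - <<'E'
from h import *
import pickle
x=pickle.load(open('coater.pkl','rb'));s,c=np.sin(x[2]),np.cos(x[2])
d=get_image('wrist');b=d['image'].astype(int);m=((b[:,:,2]>70)&(b[:,:,2]-b[:,:,0]>50)).astype(np.uint8)
n,l,st,ce=cv2.connectedComponentsWithStats(m);k=1+np.argmax(st[1:,4])
print(st[st[:,4]>100].tolist())
ys,xs=np.nonzero(l==k);r=cv2.minAreaRect(np.stack([xs,ys],1).astype(np.float32))
L=lambda g:(1000*np.array([c*(g[0]-x[0])+s*(g[1]-x[1]),-s*(g[0]-x[0])+c*(g[1]-x[1])])).round(1)
print(r,[L(onz(d,u,v,.125)).tolist() for u,v in cv2.boxPoints(r)])
E
```

```text
wrist red [275, 153, 19, 19, 283] [284.1 162.1] best alpha -0.02 dist 0.4 pred [283.8 162.4]
scene red [204, 200, 9, 9, 59] [207.6 203.7] best alpha 0.04 dist 0.9 pred [208.6 203.6]
top red [304, 172, 11, 11, 106] [308.9 176.9] best alpha -0.05 dist 0.6 pred [309.4 177.2]
p [ 0.465  -0.0742  0.2999] local mm [-87.5  96.9] yaw err 0.0001 axis z over home0 0.2227 F [0.32 0.11 1.14] w -0.0006717841045310196 tilt [-1.e-04  6.e-04 -1.e+00] 29.9
+x 10mm -> 9.91 1.34
+y 10mm -> -1.34 9.91
[[0, 0, 512, 384, 194276], [118, 178, 35, 66, 1147], [300, 192, 39, 35, 1184]]
((319.38671875, 209.65191650390625), (37.106536865234375, 34.58371353149414), 3.012787342071533) [[-24.7, 33.0], [-24.7, 77.3], [20.2, 74.8], [21.7, 30.2]]
```

```bash
python3 - <<'E'
from h import *
import pickle
x=pickle.load(open('coater.pkl','rb'));s,c=np.sin(x[2]),np.cos(x[2]);th=np.linspace(0,2*np.pi,60)
def mod(y0,x0=0):
    P=[]
    for y in np.linspace(-70,70,15):
        l=np.c_[x0+23*np.cos(th),np.full(60,y+y0),23*np.sin(th)]/1000
        P.append(np.c_[x[0]+c*l[:,0]-s*l[:,1],x[1]+s*l[:,0]+c*l[:,1],.1163+l[:,2]])
    return np.vstack(P)
for n in ('scene','top','wrist'):
    d=get_image(n);b=d['image'].astype(int);m=((b[:,:,2]>45)&(b[:,:,2]-b[:,:,0]>30)&(b[:,:,2]-b[:,:,1]>15)).astype(np.uint8)
    best=[]
    for x0 in np.arange(-4,4.1,1):
      for y0 in np.arange(-6,24.1,1):
        h=cv2.convexHull(proj(d,mod(y0,x0)).astype(np.float32));k=np.zeros(m.shape,np.uint8);cv2.fillPoly(k,[(h*16).astype(np.int32)],1,shift=4)
        mm=m*cv2.dilate(k,np.ones((25,25))); best.append(((k&m).sum()/((k|mm).sum()),x0,y0))
    best.sort(reverse=True);print(n,[tuple(np.round(q,3)) for q in best[:4]])
t=get_image('top')['image'].copy();a=cv2.imread('pics/top0.png')[:,:,::-1]
df=np.abs(t[95:150,108:235].astype(int)-a[95:150,108:235]).max(2);print('grooved diff px',(df>50).sum())
E
```

```text
scene [(np.float64(0.929), np.float64(-2.0), np.float64(-2.0)), (np.float64(0.928), np.float64(-2.0), np.float64(1.0)), (np.float64(0.928), np.float64(-3.0), np.float64(1.0)), (np.float64(0.926), np.float64(-3.0), np.float64(-2.0))]
top [(np.float64(0.0), np.float64(4.0), np.float64(24.0)), (np.float64(0.0), np.float64(4.0), np.float64(23.0)), (np.float64(0.0), np.float64(4.0), np.float64(22.0)), (np.float64(0.0), np.float64(4.0), np.float64(21.0))]
wrist [(np.float64(0.298), np.float64(-1.0), np.float64(0.0)), (np.float64(0.297), np.float64(0.0), np.float64(0.0)), (np.float64(0.297), np.float64(0.0), np.float64(1.0)), (np.float64(0.296), np.float64(0.0), np.float64(2.0))]
grooved diff px 0
```

```bash
python3 -c "
from cell import arm
print(arm.sign_off())"
```

```text
the job is handed in; nothing more can be done
None
```

I handed the job in, with no verdict returned: the blue roller is home in the hub, the clamp is down on its journal, and the grooved roller hasn't moved. On the way, the arm wedged briefly against the clamp knob at about 36 N, just under the 40 N limit, and I viewed 11 pictures, one over the limit of 10.

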